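# Find the worn grinder foot by feel and mark it

## Robot

A 6-joint arm with a two-finger parallel gripper is mounted at the origin on a cart in front of the work surface, level with it; the furniture and walls round the work are solid. World frame = base frame: x ahead of the robot, y to its left, z up, the work surface at z = 0. Lengths are in m, angles in rad, forces in N, time in s.
With the tool pointing down it reaches from about 0.325 to 0.925 m from the base axis. Payload 3.1 kg.
Tool frame: the origin (TCP) lies at the very end of the fingers, on their centre line; the grasp point (between the pads) lies 19 mm behind it; z points along the fingers, y is the direction in which the jaws open and shut (so a half turn about z gives the same grasp; the last joint's range is limited). The gripper opens to 85 mm and grips with 20 to 120 N. Pads are 22 mm wide; open, the fingers measure 114 mm over their backs; the gripper's body (76 mm by 85 mm) begins 54 mm behind the grasp point. The pads swing forward as they close: fully open they stand 13 mm farther back than shut.
Start: joints at [-1.221, 0.217, 1.613, -0, 1.311, -0.112], TCP at [0.278, -0.56, 0.231] pointing down, gripper open.
Joint ranges: [-2.75, 2.75], [-0.78, 2.1], [0.31, 2.55], [-1.13, 4.27], [0.13, 2.63], [-2.58, 2.58]. Speed limits (rad/s): [2.79, 2.79, 3.14, 3.14, 3.14, 3.14].

## Interface

Orientations are given as a 3x3 rotation matrix whose columns are the frame's x, y, z axes.
In Python, from station import * gives the robot as it stands.
- The arm moves only by the tool move_arm, never from a script. Its argument "series" is a list of rows, each a list of 3 entries, a list of its own where there are three numbers: the shift along the tool's x, y, z scaled (see below), then the turn about the tool's z scaled (see below), then the opening, from 0 (shut) to 1 (fully open). In form: [[[dx, dy, dz], yaw, claw], ...]. A call has 1 to 12 rows; each row is the pose to reach, as a shift and turn from the pose commanded when the call began, along the tool's axes at that moment; what a row does not reach only later rows make up. The controller multiplies each number of a shift by 0.3 m and each number of a turn by 0.5 rad. A row lasts 1/10 s, in which the tool goes at most 50 mm and 8.59 degrees, less where a joint would pass 70% of its speed; a pose out of reach is approached as far as the arm can. A call with a number of a shift or a turn outside -1 to 1 is refused whole. A call with a gripper value outside its range is refused whole. The fingers move at their own pace and stop on an object; "squeeze" is the grip in N (left out, the last holds). Time passes only in rows, so rows that repeat a pose let the fingers close. It gives the time, the measured TCP pose, the force and the opening at its end, in the units of the state.
- read_state(): the state, without advancing time (a new reading comes with each control period).
- get_image(name): name is "scene" or "top"; returns a dict with "pixels" (384x512x3 uint8, red, green, blue), "K" (3x3 intrinsics, pixels), "k1" (the pictures are not rectified: a ray, as slopes to the right and down, at radius r is drawn at 1 + k1 r^2 times it, then the intrinsics apply), "view" (4x4, takes a point from world to camera coordinates). Camera axes: x right, y up, looking along -z (the intrinsics and any distortion apply to the point x, -y, -z); pixel columns grow to the right and rows downward; lengths in m; the calibration is good to about 2 mm. A picture is of the moment at which its call begins. There is no depth.
- sign_off(): hands the job in, once; it reports no verdict.
The state is a dict: "time_s": time; "joints": joint angles; "qvel": joint speeds; "effort": joint torques, N m; "ee_pos": TCP position; "tcp_rot": TCP orientation; "wrist_force": force on the tool from outside, world axes, zero at the start; "torque": the same for the moment, N m; "opening": finger opening in m.
Only numpy, scipy, OpenCV 4.12 (cv2) and the standard library are available. Lean on these libraries where they do the work, as an engineer would, in place of code of your own. Each camera call takes 0.05 s, during which the arm holds its last target. There are 200 camera calls.

## Task

One of the three sprung grinder feet on the bench has gone soft. Working from your left to your right, press each round rubber pad down with the fingertips by at least half a centimetre for a moment to feel its spring, then push the tag of the softest foot fully down and leave the other two tags up. Only touch the feet: do not pick them up or shove them about, and leave everything else on the bench where it is.

Things in the scene. Friction and masses are not known exactly. Their poses are not given: they have to be found in the camera images.
- mount_left: The left one of three sprung machine feet that look alike (y about +0.22 m), 140x80x60 mm, 0.9 kg, loose. Origin: centre of the underside of its dark steel base plate, 140 mm along its x, 10 mm thick, z up, yaw within 0.35 rad. Round black rubber pad on a coil spring at x +25 mm; flat aluminium tag in a grey guide at x -45 mm (the end nearer the robot).
- mount_left_pad: This foot's round rubber pad, 56 mm across, z up; origin at the centre of its flat top, 60 mm above the bench at rest, 46 mm against its stop; springs back. It begins to give at 1 to 3 N; then 0.25 to 1 N per mm, which differs from foot to foot (the softest by far the least: pressed 8 mm it takes about 3 N, the others about 7 and 10 N). Which foot is softest changes.
- mount_left_tag_top (a point): Centre of the flat top of this foot's tag, a tab 20 mm (along the foot's x) by 34 mm (along its y); 46 mm above the bench when up, 32 mm when fully down; moves with it.
- mount_left_tag (a joint): How far this tag is pushed straight down into its guide, in m: 0 up (starts between 0 and 0.002), 0.014 fully down, tab resting on the guide. It slides with about 2.5 N of friction, has no spring and stays where it is left.
- mount_middle: The middle one of three sprung machine feet that look alike (y about +0.00 m), 140x80x60 mm, 0.9 kg, loose. Origin: centre of the underside of its dark steel base plate, 140 mm along its x, 10 mm thick, z up, yaw within 0.35 rad. Round black rubber pad on a coil spring at x +25 mm; flat aluminium tag in a grey guide at x -45 mm (the end nearer the robot).
- mount_middle_pad: This foot's round rubber pad, 56 mm across, z up; origin at the centre of its flat top, 60 mm above the bench at rest, 46 mm against its stop; springs back. It begins to give at 1 to 3 N; then 0.25 to 1 N per mm, which differs from foot to foot (the softest by far the least: pressed 8 mm it takes about 3 N, the others about 7 and 10 N). Which foot is softest changes.
- mount_middle_tag_top (a point): Centre of the flat top of this foot's tag, a tab 20 mm (along the foot's x) by 34 mm (along its y); 46 mm above the bench when up, 32 mm when fully down; moves with it.
- mount_middle_tag (a joint): How far this tag is pushed straight down into its guide, in m: 0 up (starts between 0 and 0.002), 0.014 fully down, tab resting on the guide. It slides with about 2.5 N of friction, has no spring and stays where it is left.
- mount_right: The right one of three sprung machine feet that look alike (y about -0.22 m), 140x80x60 mm, 0.9 kg, loose. Origin: centre of the underside of its dark steel base plate, 140 mm along its x, 10 mm thick, z up, yaw within 0.35 rad. Round black rubber pad on a coil spring at x +25 mm; flat aluminium tag in a grey guide at x -45 mm (the end nearer the robot).
- mount_right_pad: This foot's round rubber pad, 56 mm across, z up; origin at the centre of its flat top, 60 mm above the bench at rest, 46 mm against its stop; springs back. It begins to give at 1 to 3 N; then 0.25 to 1 N per mm, which differs from foot to foot (the softest by far the least: pressed 8 mm it takes about 3 N, the others about 7 and 10 N). Which foot is softest changes.
- mount_right_tag_top (a point): Centre of the flat top of this foot's tag, a tab 20 mm (along the foot's x) by 34 mm (along its y); 46 mm above the bench when up, 32 mm when fully down; moves with it.
- mount_right_tag (a joint): How far this tag is pushed straight down into its guide, in m: 0 up (starts between 0 and 0.002), 0.014 fully down, tab resting on the guide. It slides with about 2.5 N of friction, has no spring and stays where it is left.
- wax_tin: Bystander: open round metal tin of wax, 61 mm across, 18 mm high; loose; origin at the centre of its underside.
- sanding_block: Bystander: wooden sanding block, 93x87x34 mm; loose; origin at the centre of its underside.
- tea_glass: Bystander: glass tumbler of cold tea, 85 mm across, 90 mm high; loose; origin at the centre of its underside.
- chisel: Bystander: wood chisel with a wooden handle, 178x152x34 mm, lying at the left; loose; origin at the centre of its underside.

How it is judged:
On the way, in this order (a step that is already met when the one before it is completed fails the run):
1. the pad of the left foot is pressed down by more than 3 mm (z of mount_left_pad in the frame of mount_left below 0.057 m), for 0.1 s.
2. the pad of the middle foot is pressed down by more than 3 mm (z of mount_middle_pad in the frame of mount_middle below 0.057 m), for 0.1 s.
3. the pad of the right foot is pressed down by more than 3 mm (z of mount_right_pad in the frame of mount_right below 0.057 m), for 0.1 s.
4. the softest foot's tag (its spring bears on the untouched pad with under 2 N, the others' with over 2 N) is over 11 of 14 mm down, the other tags less than 6 mm (((value of joint mount_left_tag above 0.011 m and contact force between mount_left_pad and anything else below 2 N and value of joint each of mount_middle_tag, mount_right_tag below 0.006 m) or (value of joint mount_middle_tag above 0.011 m and contact force between mount_middle_pad and anything else below 2 N and value of joint each of mount_left_tag, mount_right_tag below 0.006 m) or (value of joint mount_right_tag above 0.011 m and contact force between mount_right_pad and anything else below 2 N and value of joint each of mount_left_tag, mount_middle_tag below 0.006 m))), for 0.1 s.
At the end, for the whole second after the job is handed in: The softest foot's tag is down by more than 11 of 14 mm, the other two by less than 6 mm, all pads have sprung back (less than 2 mm down), the feet stand flat and at rest within 30 mm of where they stood, and the bystanders are within 20 mm of where they stood (((value of joint mount_left_tag above 0.011 m and contact force between mount_left_pad and anything else below 2 N and value of joint each of mount_middle_tag, mount_right_tag below 0.006 m) or (value of joint mount_middle_tag above 0.011 m and contact force between mount_middle_pad and anything else below 2 N and value of joint each of mount_left_tag, mount_right_tag below 0.006 m) or (value of joint mount_right_tag above 0.011 m and contact force between mount_right_pad and anything else below 2 N and value of joint each of mount_left_tag, mount_middle_tag below 0.006 m)) and not (z of mount_left_pad in the frame of mount_left below 0.058 m) and not (z of mount_middle_pad in the frame of mount_middle below 0.058 m) and not (z of mount_right_pad in the frame of mount_right below 0.058 m) and distance of each of mount_left, mount_middle, mount_right from where it was at the start of the episode below 0.03 m and angle between each of mount_left, mount_middle, mount_right's own z axis and vertical below 0.05 rad and linear speed of each of mount_left, mount_middle, mount_right below 0.02 m/s and distance of each of wax_tin, sanding_block, tea_glass, chisel from where it was at the start of the episode below 0.02 m); the robot touches nothing.
It fails at once if a foot is lifted (more than 10 mm) or tipped (height (world z) of any of mount_left, mount_middle, mount_right above 0.01 m or angle between any of mount_left, mount_middle, mount_right's own z axis and vertical above 0.15 rad).
It fails at once if a foot is shoved more than 30 mm (distance of any of mount_left, mount_middle, mount_right from where it was at the start of the episode above 0.03 m).
It fails at once if two tags are pushed down (value of joint each of mount_left_tag, mount_middle_tag above 0.006 m or value of joint each of mount_left_tag, mount_right_tag above 0.006 m or value of joint each of mount_middle_tag, mount_right_tag above 0.006 m).
It fails at once if a bystander is moved more than 20 mm (distance of any of wax_tin, sanding_block, tea_glass, chisel from where it was at the start of the episode above 0.02 m).
It also fails if it takes over 48 s, if anything falls off the work surface, if the arm or the gripper's body presses on something with over 40 N, if the wrist force passes 120 N, or if a joint passes its speed limit or range.

## Working session

There is one attempt and no reset: what is moved stays moved. The work goes in short steps, Python scripts to look and compute and a tool call to move; the robot and the scene stay as the last step left them, time stands still between calls to the robot, and variables do not carry over. Pictures are saved under pics/ and viewed, about 8 in all and at most 12, crops included, and the job is handed in when it is done.

Besides the shell and the picture viewer there is one more tool, called as a command line: name --argument value ..., lists and objects as JSON in quotes. move_arm: Moves the arm, as the interface text tells. Shifts and turns lie within -1 to 1; 1 stands for 0.3 m of shift or 0.5 rad of turn. Its arguments: {"type":"object","properties":{"series":{"type":"array","items":{"type":"array"}},"squeeze":{"type":"number"}},"required":["series"]}

```bash
ls; mkdir -p pics; cat > h.py <<'E'
import numpy as np, cv2
from station import *
def ray(im,u,v):
    K=np.array(im["K"]);k1=im["k1"]
    d=np.array([(u-K[0,2])/K[0,0],(v-K[1,2])/K[1,1]]);s=d.copy()
    for _ in range(30): s=d/(1+k1*(s@s))
    V=np.array(im["view"]);R=V[:3,:3];c=-R.T@V[:3,3]
    return c,R.T@np.array([s[0],-s[1],-1])
def at(im,u,v,z):
    c,d=ray(im,u,v);return c+d*(z-c[2])/d[2]
def proj(im,p):
    V=np.array(im["view"]);q=V[:3,:3]@np.array(p)+V[:3,3];s=np.array([q[0],-q[1]])/-q[2]
    s=s*(1+im["k1"]*(s@s));K=np.array(im["K"]);return K[0,0]*s[0]+K[0,2],K[1,1]*s[1]+K[1,2]
E
python3 - <<'E'
from h import *
for n in("top","scene"):
    im=get_image(n);cv2.imwrite(f"pics/{n}0.png",cv2.resize(im["pixels"][:,:,::-1],(800,600),interpolation=cv2.INTER_CUBIC))
    print(n,ray(im,256,192))
s=read_state();print(s["ee_pos"],np.round(s["tcp_rot"],3),s["wrist_force"],s["time_s"],s["opening"])
E
```

```text
pics
top (array([0.45242579, 0.0663931 , 1.23675414]), array([ 0.11942547,  0.01821095, -0.99272053]))
scene (array([0.0816607 , 0.91262243, 0.48906559]), array([ 0.49037999, -0.77255822, -0.40348181]))
[ 0.2782344  -0.55881966  0.23007232] [[ 0.895  0.446 -0.001]
 [ 0.446 -0.895  0.002]
 [ 0.    -0.002 -1.   ]] [-0.08472061  0.20858232 -0.39517201] 0.1 0.08514595486618046
```

View pics/top0.png

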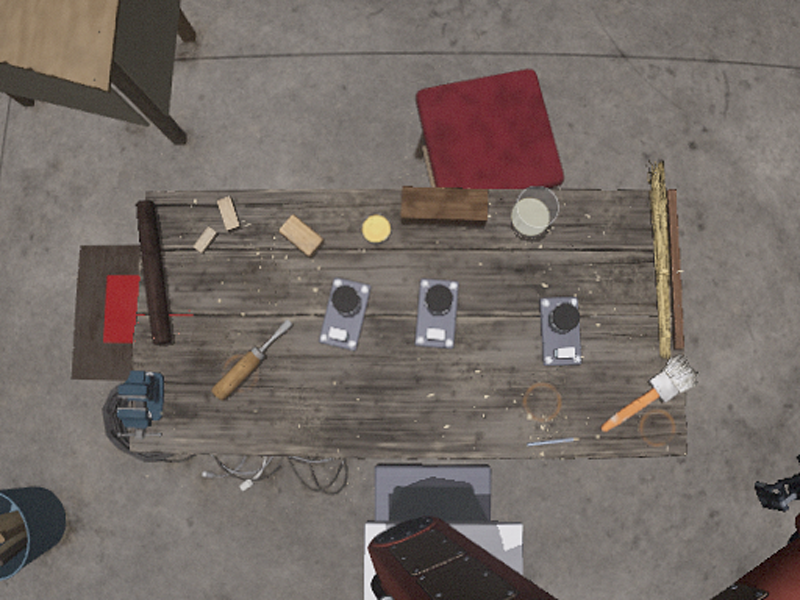

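View pics/scene0.png

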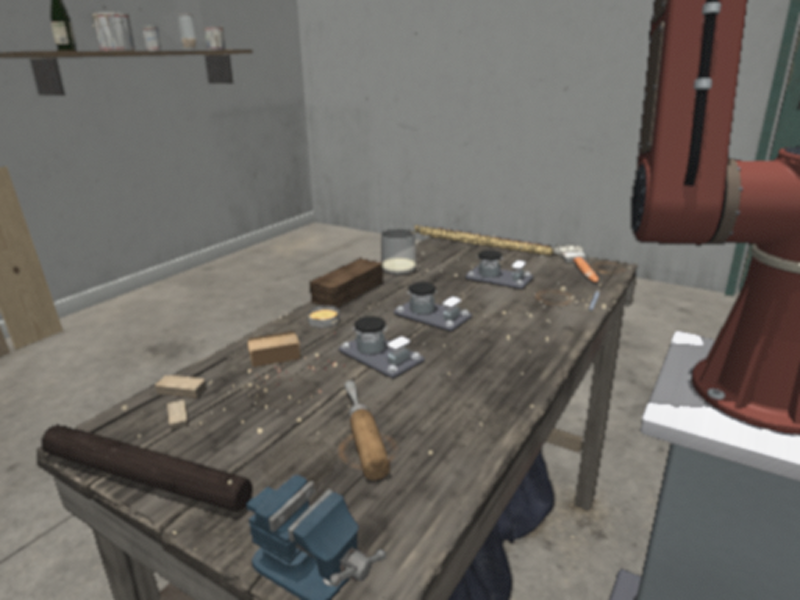

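The top view (800x600) shows the pads at about (346,300), (439,298) and (565,318). The tags are at about (339,335), (436,335) and (567,353). I'll refine these by colour segmentation.

```bash
cat > m.py <<'E'
from h import *
im=get_image("top");px=im["pixels"].astype(int);out=[]
for n,(pu,pv),(tu,tv) in(("L",(346,298),(339,335)),("M",(439,297),(436,335)),("R",(565,316),(567,353))):
    r={}
    for k,(u,v),z in(("pad",(pu*.64,pv*.64),.06),("tag",(tu*.64,tv*.64),.046)):
        g=px.sum(2)/3;v0,u0=int(v)-14,int(u)-14;s=g[v0:v0+28,u0:u0+28]
        m=(s<50) if k=="pad" else (s>190)
        _,lab,st,ce=cv2.connectedComponentsWithStats(m.astype(np.uint8))
        i=min(range(1,len(st)),key=lambda i:np.hypot(*(ce[i]-14))-st[i,4]*.05)
        c=ce[i]+[u0,v0];p=at(im,*c,z);r[k]=p
        print(n,k,c.round(1),st[i],p.round(4))
    d=r["pad"]-r["tag"];print(" dist",np.hypot(d[0],d[1]).round(4),"yaw",np.arctan2(d[1],d[0]).round(3))
c=im["pixels"][170:245,195:385,::-1];cv2.imwrite("pics/crop.png",cv2.resize(c,None,fx=4.2,fy=4.2,interpolation=cv2.INTER_CUBIC))
E
python3 m.py
```

```text
Traceback (most recent call last):
  File "m.py", line 9, in <module>
    i=min(range(1,len(st)),key=lambda i:np.hypot(*(ce[i]-14))-st[i,4]*.05)
ValueError: min() iterable argument is empty
```

```bash
sed -i 's/m=(s<50) if k=="pad" else (s>190)/m=(s<s.min()+28) if k=="pad" else (s>s.max()-45);print(s.min(),s.max())/' m.py; python3 m.py
```

```text
55.0 232.0
L pad [221.  191.8] [  5   7  19  20 249] [0.5943 0.1957 0.06  ]
55.0 232.33333333333334
L tag [215.7 213. ] [ 8  9 12  9 68] [0.5298 0.2128 0.046 ]
 dist 0.0668 yaw -0.259
51.666666666666664 233.66666666666666
M pad [280.5 191.2] [  6   6  18  20 245] [0.5967 0.0129 0.06  ]
66.0 233.0
M tag [278.4 213.2] [ 8 10 12  7 69] [0.5302 0.0189 0.046 ]
 dist 0.0668 yaw -0.09
42.666666666666664 230.0
R pad [362.  202.4] [  7   6  20  18 234] [ 0.5626 -0.2376  0.06  ]
57.0 236.33333333333334
R tag [363.  225.9] [ 9 11 14 10 79] [ 0.4913 -0.2426  0.046 ]
 dist 0.0714 yaw 0.07
```

View pics/crop.png

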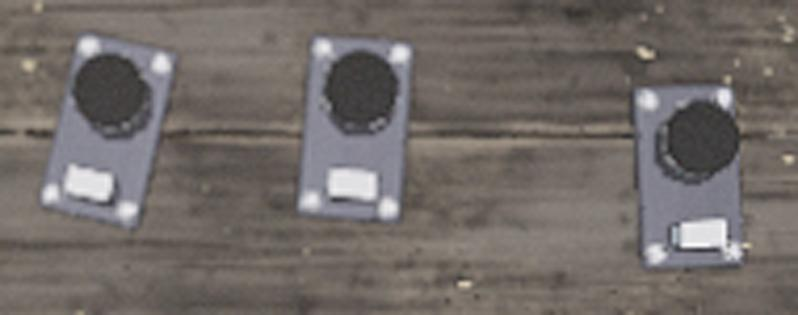

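The crop shows the plates at yaws of about -0.25, -0.09 and +0.03. The pad-to-tag distances of 67, 67 and 71 mm agree with the nominal 70 mm. The right tag blob merges with a bolt, so I'll use its visible centre instead (crop 701,235, y about -0.240). Moving in now.

move_arm --series '[[[0.97, -0.83, 0], 0.924, 0], [[0.97, -0.83, 0], 0.924, 0], [[0.97, -0.83, 0], 0.924, 0], [[0.97, -0.83, 0], 0.924, 0], [[0.97, -0.83, 0], 0.924, 0], [[0.97, -0.83, 0], 0.924, 0], [[0.97, -0.83, 0], 0.924, 0], [[0.97, -0.83, 0], 0.924, 0], [[0.97, -0.83, 0], 0.924, 0], [[0.97, -0.83, 0], 0.924, 0]]' --squeeze 20

```text
time_s: 1.2
ee_pos: [0.4281, -0.2065, 0.2313]
tcp_rot: [[1.0, 0.002, -0.0], [0.002, -1.0, -0.001], [-0.0, 0.001, -1.0]]
wrist_force: [0.3, -0.3, 0.8]
opening: -0.0002
```

move_arm --series '[[[0.56, -1, 0], 0, 0], [[0.56, -1, 0], 0, 0], [[0.56, -1, 0], 0, 0], [[0.56, -1, 0], 0, 0], [[0.56, -1, 0], 0, 0], [[0.56, -1, 0], 0, 0], [[0.56, -1, 0], 0, 0], [[0.56, -1, 0], 0, 0]]'

```text
time_s: 2.0
ee_pos: [0.5985, 0.0956, 0.2309]
tcp_rot: [[1.0, 0.003, 0.001], [0.003, -1.0, 0.002], [0.001, -0.002, -1.0]]
wrist_force: [0.4, 0.9, -0.1]
opening: 0.0001
```

move_arm --series '[[[0, -0.34, 0.2], 0, 0], [[0, -0.34, 0.2], 0, 0], [[0, -0.34, 0.2], 0, 0], [[0, -0.34, 0.45], 0, 0], [[0, -0.34, 0.45], 0, 0], [[0, -0.34, 0.45], 0, 0], [[0, -0.34, 0.45], 0, 0]]'

```text
time_s: 2.7
ee_pos: [0.5967, 0.1933, 0.0965]
tcp_rot: [[1.0, -0.002, -0.0], [-0.002, -1.0, -0.001], [-0.0, 0.001, -1.0]]
wrist_force: [1.1, -0.2, 1.2]
opening: -0.0004
```

```bash
python3 - <<'E'
from h import *
im=get_image("scene");s=read_state();print(s["ee_pos"],s["wrist_force"],s["time_s"],proj(im,s["ee_pos"]),proj(im,[.596,.195,.06]))
c=im["pixels"][120:270,170:370,::-1];cv2.imwrite("pics/s1.png",cv2.resize(c,None,fx=4,fy=4,interpolation=cv2.INTER_CUBIC))
E
```

```text
[0.59794936 0.19384428 0.09813664] [-0.17941742  0.30671148  0.48379363] 2.75 (np.float64(237.0767327467235), np.float64(192.78215912878642)) (np.float64(237.93351051880634), np.float64(205.92159394980462))
```

View pics/s1.png

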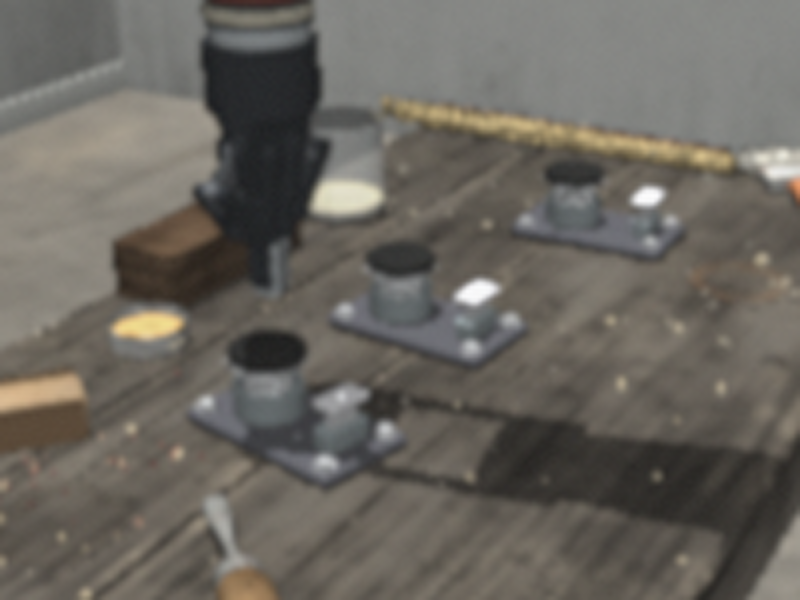

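The tip (crop 268,290) hangs centred above the left pad (267,350). Pressing it about 8 mm.

move_arm --series '[[[0, 0, 0.11], 0, 0], [[0, 0, 0.12], 0, 0], [[0, 0, 0.13], 0, 0], [[0, 0, 0.14], 0, 0], [[0, 0, 0.147], 0, 0], [[0, 0, 0.147], 0, 0], [[0, 0, 0.147], 0, 0], [[0, 0, 0.147], 0, 0]]'

```text
time_s: 3.55
ee_pos: [0.5974, 0.1949, 0.0543]
tcp_rot: [[1.0, 0.0, 0.003], [0.0, -1.0, -0.0], [0.003, 0.0, -1.0]]
wrist_force: [-1.8, -1.4, 5.5]
opening: 0.0003
```

```bash
cat > f.py <<'E'
from h import *
F=[];P=[]
for _ in range(10):
    get_image("top");s=read_state();F.append(s["wrist_force"]);P.append(s["ee_pos"])
print("F",np.mean(F,0).round(2),np.std(F,0).round(2),"P",np.mean(P,0).round(4),np.std(P,0).round(4),s["time_s"])
E
python3 f.py
```

```text
F [-1.93 -2.09  5.39] [0.46 0.56 0.46] P [0.5974 0.1949 0.0544] [0. 0. 0.] 4.05
```

move_arm --series '[[[0, 0, 0.015], 0, 0], [[0, 0, 0.015], 0, 0], [[0, 0, 0.015], 0, 0]]'

```text
time_s: 4.35
ee_pos: [0.5977, 0.195, 0.0504]
tcp_rot: [[1.0, 0.0, 0.003], [0.0, -1.0, -0.0], [0.003, 0.0, -1.0]]
wrist_force: [-3.1, -1.6, 7.9]
opening: -0.0002
```

```bash
python3 f.py
```

```text
F [-3.13 -1.78  7.64] [0.54 0.46 0.38] P [0.5977 0.195  0.0505] [0. 0. 0.] 4.85
```

move_arm --series '[[[0, 0, -0.16], 0, 0], [[0, 0, -0.16], 0, 0], [[-0.01, 0.3, -0.16], 0, 0], [[-0.01, 0.61, -0.16], 0, 0], [[-0.01, 0.61, -0.16], 0, 0], [[-0.01, 0.61, -0.16], 0, 0], [[-0.01, 0.61, -0.16], 0, 0], [[-0.01, 0.61, -0.16], 0, 0]]'

```text
time_s: 5.65
ee_pos: [0.594, 0.0115, 0.0964]
tcp_rot: [[1.0, -0.002, 0.002], [-0.002, -1.0, 0.001], [0.002, -0.001, -1.0]]
wrist_force: [0.1, 0.4, -0.1]
opening: -0.0001
```

```bash
python3 f.py
```

```text
F [0.05 0.13 0.13] [0.45 0.35 0.47] P [0.5933 0.0131 0.0958] [0.0002 0.0003 0.0002] 6.15
```

Left pad: 7.5 N at 9.5 mm, about 0.57 N/mm, so a mid-stiffness spring. Next, the middle pad.

move_arm --series '[[[0.01, 0, 0.11], 0, 0], [[0.01, 0, 0.12], 0, 0], [[0.01, 0, 0.13], 0, 0], [[0.01, 0, 0.14], 0, 0], [[0.01, 0, 0.15], 0, 0], [[0.01, 0, 0.155], 0, 0], [[0.01, 0, 0.155], 0, 0], [[0.01, 0, 0.155], 0, 0]]'

```text
time_s: 6.95
ee_pos: [0.5964, 0.0121, 0.0498]
tcp_rot: [[1.0, -0.0, 0.001], [-0.0, -1.0, 0.0], [0.001, -0.0, -1.0]]
wrist_force: [-2.3, 0.1, 3.7]
opening: 0.0001
```

```bash
python3 f.py
```

```text
F [-1.3   0.46  3.73] [0.5  0.35 0.41] P [0.5964 0.012  0.0495] [0.     0.     0.0001] 7.45
```

move_arm --series '[[[0, 0, -0.16], 0, 0], [[0, 0, -0.16], 0, 0], [[-0.1, 0.4, -0.16], 0, 0], [[-0.1, 0.83, -0.16], 0, 0], [[-0.1, 0.83, -0.16], 0, 0], [[-0.1, 0.83, -0.16], 0, 0], [[-0.1, 0.83, -0.16], 0, 0], [[-0.1, 0.83, -0.16], 0, 0], [[-0.1, 0.83, -0.16], 0, 0], [[-0.1, 0.83, -0.16], 0, 0]]'

```text
time_s: 8.45
ee_pos: [0.5657, -0.2359, 0.0964]
tcp_rot: [[1.0, 0.0, -0.001], [0.0, -1.0, 0.001], [-0.001, -0.001, -1.0]]
wrist_force: [-0.6, 0.3, -0.1]
opening: 0.0
```

```bash
python3 f.py
```

```text
F [-0.33  0.04  0.04] [0.36 0.47 0.59] P [ 0.5662 -0.2358  0.097 ] [0.0001 0.0005 0.0003] 8.95
```

Middle pad: 3.7 N at 10.5 mm, so it looks like the soft one. The right pad still has to be felt.

move_arm --series '[[[0, 0, 0.11], 0, 0], [[0, 0, 0.12], 0, 0], [[0, 0, 0.13], 0, 0], [[0, 0, 0.14], 0, 0], [[0, 0, 0.15], 0, 0], [[0, 0, 0.16], 0, 0], [[0, 0, 0.16], 0, 0], [[0, 0, 0.16], 0, 0]]'

```text
time_s: 9.75
ee_pos: [0.5657, -0.2366, 0.0517]
tcp_rot: [[1.0, 0.0, -0.002], [0.0, -1.0, 0.001], [-0.002, -0.001, -1.0]]
wrist_force: [-5.7, 2.8, 11.2]
opening: -0.0001
```

```bash
python3 f.py
```

```text
F [-5.62  3.2  10.8 ] [0.54 0.58 0.57] P [ 0.5657 -0.2367  0.0518] [0. 0. 0.] 10.25
```

move_arm --series '[[[0, 0, -0.17], 0, 0], [[0, 0, -0.17], 0, 0], [[-0.13, -0.4, -0.17], 0, 0], [[-0.13, -0.855, -0.17], 0.16, 0], [[-0.13, -0.855, -0.17], 0.16, 0], [[-0.13, -0.855, -0.17], 0.16, 0], [[-0.13, -0.855, -0.17], 0.16, 0], [[-0.13, -0.855, -0.17], 0.16, 0], [[-0.13, -0.855, -0.17], 0.16, 0], [[-0.13, -0.855, -0.17], 0.16, 0]]'

```text
time_s: 11.25
ee_pos: [0.528, 0.0187, 0.1009]
tcp_rot: [[0.997, -0.08, 0.002], [-0.08, -0.997, -0.001], [0.002, 0.001, -1.0]]
wrist_force: [-0.6, -0.2, -0.1]
opening: -0.0002
```

```bash
python3 f.py; python3 m.py; python3 - <<'E'
from h import *
im=get_image("scene");s=read_state();print(proj(im,s["ee_pos"]),proj(im,[.53,.019,.046]))
c=im["pixels"][120:270,200:400,::-1];cv2.imwrite("pics/s2.png",cv2.resize(c,None,fx=4,fy=4,interpolation=cv2.INTER_CUBIC))
E
```

```text
F [ 0.01 -0.02  0.03] [0.54 0.4  0.66] P [0.5275 0.0184 0.1003] [0.0003 0.0004 0.0002] 11.75
53.666666666666664 234.66666666666666
L pad [221.  191.8] [  5   7  19  20 246] [0.5944 0.1958 0.06  ]
56.333333333333336 235.33333333333334
L tag [215.7 213. ] [ 8  9 12  9 68] [0.5298 0.2128 0.046 ]
 dist 0.0669 yaw -0.258
51.666666666666664 236.0
M pad [281.2 185.5] [ 4  6 24  8 76] [0.6142 0.0106 0.06  ]
42.666666666666664 140.33333333333334
M tag [280.2 206.3] [  3   0  25  15 337] [0.5515 0.0131 0.046 ]
 dist 0.0627 yaw -0.041
46.333333333333336 232.66666666666666
R pad [362.  202.4] [  7   6  21  18 236] [ 0.5627 -0.2378  0.06  ]
54.0 239.33333333333334
R tag [363.  225.9] [ 9 11 14 10 79] [ 0.4913 -0.2426  0.046 ]
 dist 0.0715 yaw 0.067
(np.float64(290.4708027311425), np.float64(176.2659229677615)) (np.float64(289.27240140754753), np.float64(192.78184999429567))
```

View pics/s2.png

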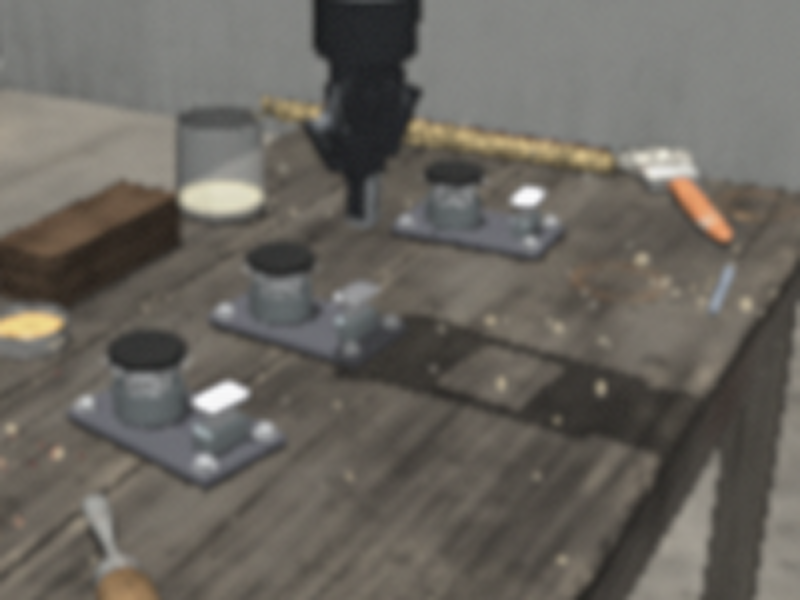

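Right pad: 10.8 N at 8.2 mm, so the middle foot is the softest. The tip (crop 362,218) is over the middle tag (357,293), and the left and right feet read unmoved. Pushing the middle tag down.

move_arm --series '[[[0, 0, 0.15], 0, 0], [[0, 0, 0.17], 0, 0], [[0, 0, 0.185], 0, 0], [[0, 0, 0.2], 0, 0], [[0, 0, 0.215], 0, 0], [[0, 0, 0.225], 0, 0], [[0, 0, 0.232], 0, 0], [[0, 0, 0.236], 0, 0], [[0, 0, 0.24], 0, 0], [[0, 0, 0.24], 0, 0]]'

```text
time_s: 12.85
ee_pos: [0.5283, 0.0195, 0.0319]
tcp_rot: [[0.997, -0.08, 0.0], [-0.08, -0.997, -0.0], [0.0, 0.0, -1.0]]
wrist_force: [-8.6, 1.3, 20.6]
opening: 0.0001
```

It has bottomed out at z = 0.032 with 20 N. Now I'll lift and clear the view.

move_arm --series '[[[0, 0, -0.15], 0, 0], [[0, 0, -0.3], 0, 0], [[0, 0, -0.45], 0, 0], [[0, 0, -0.5], 0, 0], [[-0.3, 0.4, -0.5], 0, 0], [[-0.3, 0.8, -0.5], 0, 0], [[-0.3, 1, -0.5], 0, 0], [[-0.3, 1, -0.5], 0, 0], [[-0.3, 1, -0.5], 0, 0], [[-0.3, 1, -0.5], 0, 0], [[-0.3, 1, -0.5], 0, 0], [[-0.3, 1, -0.5], 0, 0]]'

```text
time_s: 14.05
ee_pos: [0.4124, -0.2747, 0.1777]
tcp_rot: [[0.996, -0.085, -0.0], [-0.085, -0.996, -0.0], [-0.0, 0.0, -1.0]]
wrist_force: [0.8, 0.2, 0.9]
opening: -0.0001
```

```bash
python3 f.py; python3 m.py; python3 - <<'E'
from h import *
im=get_image("scene")
for z in(.046,.032):print(z,proj(im,[.529,.019,z]))
c=im["pixels"][140:260,190:350,::-1];cv2.imwrite("pics/s3.png",cv2.resize(c,None,fx=5,fy=5,interpolation=cv2.INTER_CUBIC))
E
```

```text
F [-0.03  0.13  0.07] [0.56 0.73 0.42] P [ 0.4135 -0.2715  0.1778] [0.0003 0.0006 0.0003] 14.55
53.0 236.66666666666666
L pad [220.6 191.1] [  5   7  19  17 228] [0.5965 0.1969 0.06  ]
58.0 237.33333333333334
L tag [215.7 213. ] [ 8  9 12  9 68] [0.5298 0.2128 0.046 ]
 dist 0.0686 yaw -0.234
52.666666666666664 237.0
M pad [280.4 190.9] [  6   6  18  19 236] [0.5975 0.013  0.06  ]
72.33333333333333 236.33333333333334
M tag [278.1 213.4] [ 8 10 12  7 67] [0.5295 0.0198 0.046 ]
 dist 0.0684 yaw -0.099
46.0 233.33333333333334
R pad [362.  202.5] [  7   6  21  18 234] [ 0.5625 -0.2377  0.06  ]
55.333333333333336 241.0
R tag [362.9 225.8] [ 9 11 14 10 78] [ 0.4915 -0.2423  0.046 ]
 dist 0.0711 yaw 0.065
0.046 (np.float64(289.56838839147406), np.float64(192.84908851610766))
0.032 (np.float64(289.4710183635203), np.float64(197.06894697956483))
```

View pics/s3.png

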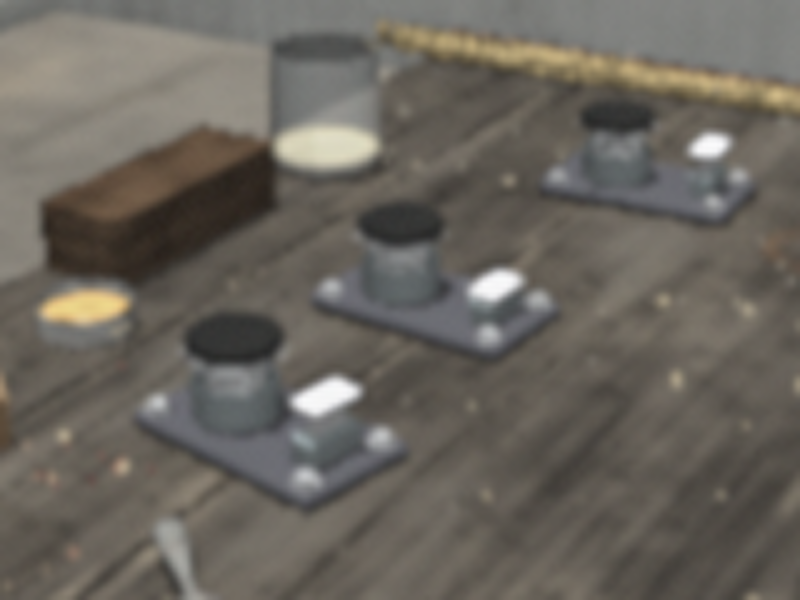

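The middle tag top is at (289.4,197.2), against (289.5,197.1) predicted for fully down. The other two tags are up, all pads have sprung back, and the feet and bystanders are where they were.

```bash
python3 -c "
from station import *
print(sign_off())"
```

```text
the job is handed in; nothing more can be done
None
```

The middle foot was the soft one. I pushed its tag fully down and handed the job in at about 15 s of the 48 s allowed; no verdict is reported.

| Foot | Press depth | Wrist force |
|---|---|---|
| Left | 9.5 mm | about 7.5 N |
| Middle | 10.5 mm | about 3.7 N |
| Right | 8.2 mm | about 10.8 N |

- **Tag:** the middle tag bottomed out at z = 0.032 m with 20 N. In the last picture its top sits within about 0.1 px of where a fully down tag should appear. The left and right tags look up.
- **Feet:** all pads have sprung back, and the feet measure within 1–2 mm of where they started, about the measuring error.
- **Bystanders:** the tin, block and glass look undisturbed in the last picture. The chisel was only partly in view, but the arm never went near it.
- **Arm:** it is clear of everything, with the wrist force near zero.
- **Small disagreement:** the camera gave pad-to-tag distances of 67 to 71 mm against the nominal 70 mm, which did not affect the result.

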